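Discard used control bottles through the carousel chute

TASK

Turn the round carousel bin until its red compartment is squarely under the chute, then lift the handle of the white pan so that both used bottles roll down the chute into the red compartment, and let the pan down again onto its rest, leaving the red compartment under the chute. Do not touch the bottles themselves with the gripper, and leave the timer, the foil pouch and everything else on the bench where they are.

Things in the scene. Friction and masses are not known exactly. Their poses are not given: they have to be found in the camera images.
- hub (a point): Centre of the carousel on its floor, 24 mm above the bench. The white round bin, 250 mm across, sits on a grey base plate and turns about the vertical here. Its x and y axes run along the two crossing dividers and turn with it; the red compartment is x > 0, y > 0, then anticlockwise from above yellow, blue, black. Walls (4 mm) are 67 mm above the bench; the grey centre boss (34 mm across) 73 mm.
- red_bay (a point): Middle of the red compartment, on its floor, 75 mm from the hub centre; it turns with the carousel. Each of the four quarter compartments has a coloured square on its floor and a tab of that colour outside on the rim.
- post0 (a point): Upright round steel post, 14 mm in diameter, for turning the carousel; it stands on the divider 100 mm from the hub centre, on the hub's +x axis, from the wall's edge at 67 mm to its top at 109 mm above the bench. The point is on its axis, 94 mm above the bench. Posts pass under the chute.
- post1 (a point): Upright round steel post, 14 mm in diameter, for turning the carousel; it stands on the divider 100 mm from the hub centre, on the hub's +y axis, from the wall's edge at 67 mm to its top at 109 mm above the bench. The point is on its axis, 94 mm above the bench. Posts pass under the chute.
- post2 (a point): Upright round steel post, 14 mm in diameter, for turning the carousel; it stands on the divider 100 mm from the hub centre, on the hub's -x axis, from the wall's edge at 67 mm to its top at 109 mm above the bench. The point is on its axis, 94 mm above the bench. Posts pass under the chute.
- post3 (a point): Upright round steel post, 14 mm in diameter, for turning the carousel; it stands on the divider 100 mm from the hub centre, on the hub's -y axis, from the wall's edge at 67 mm to its top at 109 mm above the bench. The point is on its axis, 94 mm above the bench. Posts pass under the chute.
- carousel (a joint): Angle of the carousel (rad), growing anticlockwise seen from above; the red compartment is exactly under the chute at 0 and at every whole turn. No stop within reach; light friction (0.08 N m), it stays where it is left; starts anywhere between 0.8 and 5.5.
- chute_outlet (a point): Middle of the open lower end of the fixed aluminium chute, 75 mm from the hub axis, 118 mm above the bench. Its y axis points from the hub to it, called outward; x lies across; z is up. The chute is 84 mm wide, reaches 41 to 155 mm outward from the hub and 118 to 201 mm above the bench; two uprights (106 mm over both) carry it outside the rim.
- pan_hinge (a point): Middle of the hinge line of the white tipping pan, 146 mm outward from the hub, 170 mm above the bench; the axis is level and parallel to x of chute_outlet. The pan (70 mm wide, 74 mm long, walls 25 mm high, 3 mm lip at the pouring edge) lies outward of it and holds two bottles, which roll into the chute when it is tipped.
- pan_handle (a point): Middle of the pan's handle: a level black round bar, 12 mm in diameter, 58 mm free length, parallel to the hinge; with the pan down 118 mm outward from the hinge and 12 mm above it (182 mm above the bench). 38 mm free between bar and pan back wall; below it only the base plate. It moves with the pan.
- pan (a joint): Tipping angle of the pan (rad): 0 = down and level on its rest, grows as the handle is lifted toward the chute; stop at 1.25. Lifting takes about 1 N. The bottles roll out between about 0.6 and 0.9; tip to about 1.1 to be sure. Let go, the pan sinks back to 0 by itself, softly damped.
- control_hi_center (a point): Centre of the used control bottle with red cap, 29 mm in diameter, 56 mm long, 30 g, which lies across the pan. The point's z axis is the bottle's axis.
- control_lo_center (a point): Centre of the used control bottle with amber cap, 29 mm in diameter, 56 mm long, 30 g, which lies across the pan. The point's z axis is the bottle's axis.
- control_hi: The same bottle with red cap; origin at the centre of its foot.
- control_lo: The same bottle with amber cap; origin at the centre of its foot.
- timer: White lab timer, 42x70x64 mm, standing loose; origin under its middle. To be left alone.
- pouch: Flat foil pouch, 98x62x7 mm, lying loose; origin under its middle. To be left alone.
Things that resemble listed ones, but are neither listed nor needed, are in the scene too. What is shaped like the control_lo but green is not meant. Leave any turquoise look-alike of the control_hi alone.

How it is judged:
By the outcome, as a careful person would: the job done as asked, in the order asked, and still so for the second after the job is handed in, with the robot touching nothing.
It also fails if it takes over 72 s, if anything falls off the work surface, if the arm or the gripper's body presses on something with over 40 N, if the wrist force passes 120 N, or if a joint passes its speed limit or range.

ROBOT

A 6-joint arm with a two-finger parallel gripper is mounted at the origin on a cart in front of the work surface, level with it; the furniture and walls round the work are solid. World frame = base frame: x ahead of the robot, y to its left, z up, the work surface at z = 0. Lengths are in m, angles in rad, forces in N, time in s.
With the tool pointing down it reaches from about 0.35 to 0.975 m from the base axis. Payload 4.9 kg.
Tool frame: the origin (TCP) lies on the centre line of the jaws, within the pads' length; the fingertips stand 17 mm ahead of it and the grasp point (between the pads) lies 2 mm behind it (ctrl.tcp_to_tips is the x of the fingertips in the tool frame, in m); x points along the fingers, z is the direction in which the jaws open and shut, and the axes are right-handed (so a half turn about x gives the same grasp; the last joint's range is limited). The gripper opens to 85 mm and grips with 20 to 120 N. Pads are 22 mm wide; open, the fingers measure 114 mm over their backs; the gripper's body (76 mm by 85 mm) begins 54 mm behind the grasp point. The pads swing forward as they close: fully open they stand 13 mm farther back than shut.
Start: joints at [-1.426, 0.053, 1.613, -0, 1.476, -0.119], TCP at [0.163, -0.603, 0.248] pointing down, gripper open.
Joint ranges: [-3.01, 3.01], [-1.01, 2.22], [0.06, 2.58], [-1.02, 4.17], [0.09, 2.62], [-3.14, 3.14]. Speed limits (rad/s): [2.57, 2.57, 3.14, 3.14, 3.14, 3.14].

INTERFACE

Orientations are given as a rotation vector (axis times angle).
In Python, from station import ctrl, cams, finder gives the robot as it stands.
- The arm moves only by the tool step_arm, never from a script. Its argument "moves" is a list of rows, each a list of 3 entries, a list of its own where there are three numbers: the shift along the tool's x, y, z in cm, then the turn, a rotation vector about the tool's x, y, z in degrees, then the opening, from 0 (shut) to 1 (fully open). A call has exactly 10 rows; each row is the pose to reach, as a shift and turn from the pose measured when the call began, along the tool's axes at that moment; what a row does not reach only later rows make up. A row lasts 1/12 s, in which the tool goes at most 41.7 mm and 7.16 degrees, less where a joint would pass 70% of its speed; a pose out of reach is approached as far as the arm can. A call with a gripper value outside its range is refused whole. The fingers move at their own pace and stop on an object; "grip_force" is the grip in N (left out, the last holds). Time passes only in rows, so rows that repeat a pose let the fingers close, or fill a call up. It gives the time, the measured TCP pose, the force and the opening at its end, in the units of the state.
- ctrl.get_obs(): the state, without advancing time (a new reading comes with each control period).
- cams.get_image(name): name is "scene" or "top"; returns a dict with "pixels" (384x512x3 uint8, blue, green, red), "fx", "fy", "cx", "cy" (pixels), "position" and "attitude" of the camera in the world. Camera axes: x right, y up, looking along -z (the intrinsics and any distortion apply to the point x, -y, -z); pixel columns grow to the right and rows downward; lengths in m; the calibration is good to about 2 mm. A picture is of the moment at which its call begins. There is no depth.
- ctrl.finish_job(): hands the job in, once; it reports no verdict.
Trained networks look in the newest picture that a camera, given by its name, has taken for a name from the list of things; names that differ only in an ending like _2 or _b are one class to them, and where a whole thing is asked for, a point or a joint stands for the part that bears it (a point fixed in the world has none). Each returns a list of dicts, best first, with "conf" (0 to 1); they miss things now and then, are a little off and sometimes report something else, mostly with a low value. They report only what shows in the picture. A call takes as long as a camera call. They do not tell look-alikes from the thing itself.
- finder.find_in(camera, name): "at" ([column, row] in pixels, amid what is visible of it).
- finder.regions_of(camera, name): "region" (384x512 bool, what is visible of it) and "at" ([column, row] in pixels, amid what is visible of it).
- finder.tip_of(camera, name): "at" ([column, row] in pixels: a listed point, or the origin of a listed thing).
The state is a dict: "t": time; "q": joint angles; "dq": joint speeds; "effort": joint torques, N m; "tool_pos": TCP position; "tool_rot": TCP orientation; "contact_force": force on the tool from outside, world axes, zero at the start; "wrist_torque": the same for the moment, N m; "opening": finger opening in m.
Only numpy, scipy, OpenCV 4.12 (cv2) and the standard library are available. Lean on these libraries where they do the work, as an engineer would, in place of code of your own. Each camera call takes 0.05 s, during which the arm holds its last target. There are 200 camera calls.

## Working session

There is one attempt and no reset: what is moved stays moved. The work goes in short steps, Python scripts to look and compute and a tool call to move; the robot and the scene stay as the last step left them, time stands still between calls to the robot, and variables do not carry over. Pictures are saved under pics/ and viewed, on a budget of 10 in all, crops included, one or two more only if the job needs it, and the job is handed in when it is done.

Besides the shell and the picture viewer there is one more tool, called after "Emit:" in YAML: its name, and indented under it one key for each argument. step_arm: Moves the arm, as the interface text tells. Its arguments: {"type":"object","properties":{"moves":{"type":"array"},"grip_force":{"type":"number"}},"required":["moves"]}

```bash
mkdir -p pics; ls; cat > h.py <<'E'
import numpy as np, cv2
from scipy.spatial.transform import Rotation as R
from station import ctrl, cams, finder
def rot(a):
    a=np.array(a,float)
    if a.shape==(3,3): return a
    return R.from_rotvec(a).as_matrix() if a.size==3 else R.from_quat(a).as_matrix()
def onplane(im,uv,z):
    d=np.array([(uv[0]-im['cx'])/im['fx'],-(uv[1]-im['cy'])/im['fy'],-1.])
    w=rot(im['attitude'])@d; p=np.array(im['position']); return p+w*(z-p[2])/w[2]
def proj(im,X):
    c=rot(im['attitude']).T@(np.array(X)-im['position']); return [im['cx']+im['fx']*c[0]/-c[2], im['cy']-im['fy']*c[1]/-c[2]]
E
python3 - <<'E'
from h import *
for n in ['scene','top']:
    im=cams.get_image(n); cv2.imwrite(f'pics/{n}0.png',im['pixels'])
    print(n,{k:np.round(v,3) if k!='distortion' else v for k,v in im.items() if k!='pixels'})
    for nm,z in dict(hub=.024,red_bay=.024,post0=.094,post1=.094,post2=.094,post3=.094,chute_outlet=.118,pan_hinge=.170,pan_handle=.182,control_hi_center=.19,control_lo_center=.19).items():
        for r in finder.tip_of(n,nm)[:2]:
            print(nm,np.round(r['at'],1),round(r['conf'],2),np.round(onplane(im,r['at'],z),3))
o=ctrl.get_obs(); print(o)
E
```

```text
pics
scene {'fx': np.float64(477.787), 'fy': np.float64(477.787), 'cx': np.float64(253.518), 'cy': np.float64(193.766), 'position': array([ 0.099, -0.849,  1.278]), 'attitude': array([ 0.693, -0.147, -0.437])}
hub [278.8 229. ] 0.85 [ 0.556 -0.057  0.024]
hub [249.8 164.4] 0.63 [0.597 0.245 0.024]
red_bay [263.2 247. ] 0.91 [ 0.479 -0.097  0.024]
post0 [312.4 209.9] 0.89 [ 0.66  -0.083  0.094]
post0 [286.4 240.4] 0.74 [ 0.531 -0.149  0.094]
post1 [312.4 209.9] 0.89 [ 0.66  -0.083  0.094]
post1 [286.4 240.4] 0.74 [ 0.531 -0.149  0.094]
post2 [312.4 209.9] 0.89 [ 0.66  -0.083  0.094]
post2 [286.4 240.4] 0.74 [ 0.531 -0.149  0.094]
post3 [312.4 209.9] 0.89 [ 0.66  -0.083  0.094]
post3 [286.4 240.4] 0.74 [ 0.531 -0.149  0.094]
chute_outlet [264.  194.2] 0.93 [0.543 0.025 0.118]
pan_hinge [249.6 171.2] 0.7 [0.525 0.091 0.17 ]
pan_handle [235.1 147.3] 0.57 [0.524 0.199 0.182]
control_hi_center [243.2 158.3] 0.63 [0.523 0.134 0.19 ]
control_hi_center [194.9 197.8] 0.53 [0.326 0.05  0.19 ]
control_lo_center [248.6 162.8] 0.58 [0.53  0.108 0.19 ]
top {'fx': np.float64(362.319), 'fy': np.float
[... 1010 characters left out ...]
ntrol_lo_center [292.8 181.4] 0.63 [ 0.536 -0.054  0.19 ]
{'t': 1.2, 'q': array([-1.42599507e+00,  5.27021649e-02,  1.61292210e+00,  4.51450798e-05,
        1.47597699e+00, -1.19000117e-01]), 'dq': array([-0.00204008, -0.00013089,  0.00164882,  0.00109032,  0.00035467,
       -0.00013477]), 'effort': array([-5.58781403e-05, -3.93683267e+01, -3.70465207e+01, -2.78684120e-04,
        6.17347632e-04, -1.88433341e-05]), 'tool_pos': array([ 0.16297903, -0.60335511,  0.24828901]), 'tool_rot': array([ 1.0127303 ,  1.32248648, -1.0126667 ]), 'contact_force': array([-0.2922845 , -0.76787109,  0.1685995 ]), 'wrist_torque': array([-0.01571118, -0.06603018, -0.00300832]), 'opening': 0.08555214300082958}
```

```bash
python3 - <<'E'
import cv2
a=cv2.imread('pics/scene0.png')[90:320,130:400];b=cv2.imread('pics/top0.png')[110:290,150:390]
cv2.imwrite('pics/a.png',cv2.resize(a,None,fx=2.6,fy=2.6,interpolation=2));cv2.imwrite('pics/b.png',cv2.resize(b,None,fx=3.2,fy=3.2,interpolation=2))
E
```

```text
(no output)
```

View pics/a.png

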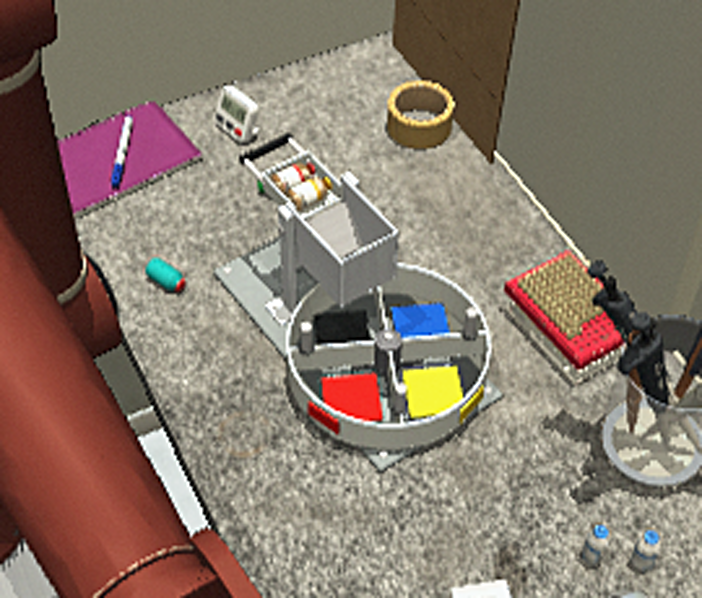

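View pics/b.png

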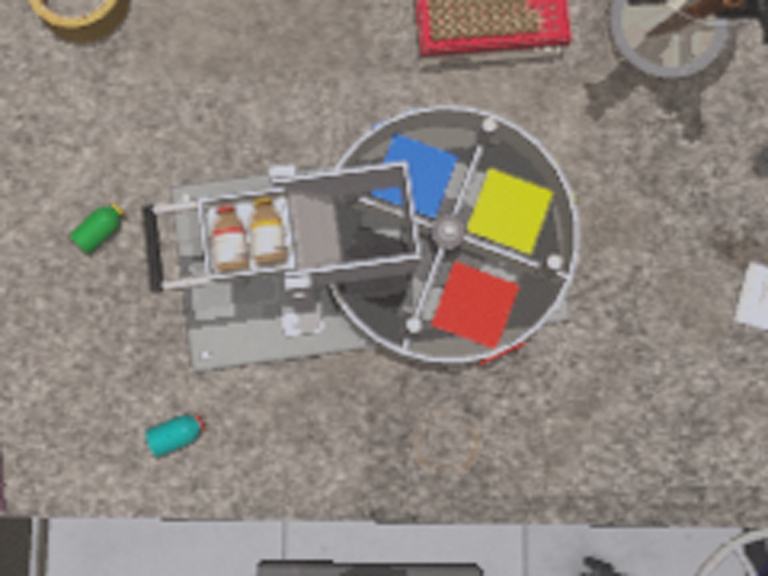

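The two views agree: the carousel needs a turn of about 107° clockwise, and the post at about −16° has clear space to be pushed round. I'll refine this with a joint fit of both cameras.

```bash
cat >> h.py <<'E'
from scipy.optimize import least_squares
def model(p):
    h=np.array(p[:2]); a,c=p[2],p[3]  # a: outward dir, c: carousel angle
    o=np.array([np.cos(a),np.sin(a)])
    u=lambda t:np.array([np.cos(t),np.sin(t)])
    P=lambda v,z:np.r_[h+v,z]
    m={'hub':P(0*o,.024),'red_bay':P(.075*u(a+c),.024),'chute_outlet':P(.075*o,.118),'pan_hinge':P(.146*o,.170),'pan_handle':P(.264*o,.182)}
    for i in range(4): m[f'post{i}']=P(.1*u(a+c-np.pi/4+i*np.pi/2),.094)
    return m
def fit(obs,p0,dim=4):
    # obs: list of (im,name,uv)
    f=lambda p:np.ravel([np.subtract(proj(im,model(p)[n]),uv) for im,n,uv in obs])
    r=least_squares(f,p0,loss='soft_l1',f_scale=1.5); return r.x,f(r.x).reshape(-1,2)
def observe(p0,names=('hub','red_bay','chute_outlet','pan_hinge','pan_handle','post0'),gate=9):
    obs=[];m=model(p0)
    for c in ('scene','top'):
        im=cams.get_image(c)
        for n in names:
            for r in finder.tip_of(c,n):
                ks=[k for k in m if k.startswith('post')] if n.startswith('post') else [n]
                k=min(ks,key=lambda k:np.hypot(*np.subtract(proj(im,m[k]),r['at'])))
                if np.hypot(*np.subtract(proj(im,m[k]),r['at']))<gate and r['conf']>.4: obs.append((im,k,r['at']))
    return obs
E
python3 - <<'E'
from h import *
p0=[.558,-.058,np.radians(97.6),np.radians(107)]
obs=observe(p0); p,r=fit(obs,p0)
for (im,n,uv),e in zip(obs,r): print(n,np.round(uv),np.round(e,1))
print(p,np.degrees(p[2:])); np.save('p.npy',p)
for k,v in model(p).items(): print(k,np.round(v,4))
o=ctrl.get_obs(); print(np.round(rot(o['tool_rot']),3))
E
```

```text
hub [276. 226.] [4.3 1.6]
red_bay [264. 246.] [ 3.  -2.3]
chute_outlet [263. 196.] [ 3.8 -1. ]
pan_hinge [256. 172.] [-1.6 -1.3]
pan_handle [233. 144.] [0.  2.3]
post3 [275. 189.] [0.3 2.1]
post2 [314. 210.] [-1.8  1.1]
post1 [285. 241.] [1.8 0.1]
post0 [249. 220.] [-0.1 -1.8]
hub [292. 184.] [-3.6 -0.4]
chute_outlet [267. 180.] [-1.3  0.7]
pan_hinge [241. 181.] [-0.6  0.1]
pan_handle [195. 187.] [ 2.2 -0.6]
post2 [301. 146.] [-0.3  1.7]
post0 [281. 210.] [-1.1  0.9]
post3 [256. 166.] [2.4 1.8]
[ 0.56191856 -0.05556814  1.72646056  1.88267805] [ 98.91890385 107.86950643]
hub [ 0.5619 -0.0556  0.024 ]
red_bay [ 0.495  -0.0894  0.024 ]
chute_outlet [0.5503 0.0185 0.118 ]
pan_hinge [0.5393 0.0887 0.17  ]
pan_handle [0.521  0.2052 0.182 ]
post0 [ 0.4669 -0.0243  0.094 ]
post1 [ 0.5307 -0.1506  0.094 ]
post2 [ 0.6569 -0.0868  0.094 ]
post3 [0.5932 0.0394 0.094 ]
[[ 0.     0.965  0.261]
 [ 0.     0.261 -0.965]
 [-1.     0.    -0.   ]]
```

```bash
python3 - <<'E'
from h import *
T=cams.get_image('top');S=cams.get_image('scene')
A=lambda x,y,z:onplane(T,(150+(x+.5)/3.2-.5,110+(y+.5)/3.2-.5),z)
B=lambda x,y,z:onplane(S,(130+(x+.5)/2.6-.5,90+(y+.5)/2.6-.5),z)
for n,v in dict(boss=A(450,228,.073),rim=A(454,233,.067),p2=A(490,124,.109),p1=A(555,261,.109),p0=A(413,325,.109),hA=A(148,208,.186),hB=A(156,290,.186),red=A(476,305,.024),
 bossS=B(387,338,.073),p2S=B(472,312,.109),p0S=B(306,325,.109),p1S=B(405,402,.109), hAS=B(243,160,.186),hBS=B(291,137,.186),redS=B(351,398,.024)).items(): print(n,np.round(v,4))
E
```

```text
boss [ 0.5599 -0.0577  0.073 ]
rim [ 0.5562 -0.0621  0.067 ]
p2 [ 0.652  -0.0917  0.109 ]
p1 [ 0.5238 -0.1505  0.109 ]
p0 [ 0.4632 -0.0212  0.109 ]
hA [0.5519 0.2094 0.186 ]
hB [0.4815 0.1998 0.186 ]
red [ 0.4927 -0.0876  0.024 ]
bossS [ 0.5541 -0.0558  0.073 ]
p2S [ 0.6498 -0.0902  0.109 ]
p0S [ 0.4633 -0.0195  0.109 ]
p1S [ 0.5164 -0.1687  0.109 ]
hAS [0.4803 0.1958 0.186 ]
hBS [0.5513 0.2065 0.186 ]
redS [ 0.4907 -0.085   0.024 ]
```

```bash
cat >> h.py <<'E'
def goal(pos,zang,tilt=0):
    "tool down, jaw axis at zang deg in world xy -> shift cm, turn deg in current tool axes"
    o=ctrl.get_obs(); C=rot(o['tool_rot']); z=np.array([np.cos(np.radians(zang)),np.sin(np.radians(zang)),0]); x=np.array([0,0,-1.])
    G=np.c_[x,np.cross(z,x),z]
    return np.round(C.T@(np.array(pos)-o['tool_pos'])*100,1), np.round(np.degrees(R.from_matrix(C.T@G).as_rotvec()),1)
E
python3 -c "
from h import *
print(goal([.651,-.0915,.25],69.5))"
```

```text
(array([ -0.2,  60.5, -36.7]), array([-144.4,   -0. ,    0. ]))
```

Emit:
step_arm:
  moves:
    - [[0,60.5,-36.7],[-144,0,0],0.35]
    - [[0,60.5,-36.7],[-144,0,0],0.35]
    - [[0,60.5,-36.7],[-144,0,0],0.35]
    - [[0,60.5,-36.7],[-144,0,0],0.35]
    - [[0,60.5,-36.7],[-144,0,0],0.35]
    - [[0,60.5,-36.7],[-144,0,0],0.35]
    - [[0,60.5,-36.7],[-144,0,0],0.35]
    - [[0,60.5,-36.7],[-144,0,0],0.35]
    - [[0,60.5,-36.7],[-144,0,0],0.35]
    - [[0,60.5,-36.7],[-144,0,0],0.35]
  grip_force: 20

```text
t: 2.83
tool_pos: [0.4516, -0.3001, 0.2487]
tool_rot: [0.04, 1.57, -0.04]
contact_force: [0.8, -0.1, 0.9]
opening: 0.0298
```

```bash
python3 -c "
from h import *
print(goal([.651,-.0915,.2],69.5),ctrl.get_obs()['tool_pos'])"
```

```text
(array([ 4.9, 21.9, 18.8]), array([-72.4,   0. ,   0.1])) [ 0.45164475 -0.30014015  0.24865746]
```

Emit:
step_arm:
  moves:
    - [[0,21.9,18.8],[-72.4,0,0],0.35]
    - [[0,21.9,18.8],[-72.4,0,0],0.35]
    - [[0,21.9,18.8],[-72.4,0,0],0.35]
    - [[0,21.9,18.8],[-72.4,0,0],0.35]
    - [[4,21.9,18.8],[-72.4,0,0],0.35]
    - [[4,21.9,18.8],[-72.4,0,0],0.35]
    - [[8,21.9,18.8],[-72.4,0,0],0.35]
    - [[8,21.9,18.8],[-72.4,0,0],0.35]
    - [[9,21.9,18.8],[-72.4,0,0],0.35]
    - [[9,21.9,18.8],[-72.4,0,0],0.35]

```text
t: 3.67
tool_pos: [0.649, -0.0891, 0.1537]
tool_rot: [-0.93, 1.367, 0.938]
contact_force: [-0.3, -0.2, -0.1]
opening: 0.0296
```

```bash
python3 - <<'E'
from h import *
print(goal([.651,-.0915,.092],69.5),ctrl.get_obs()['tool_pos'])
a=cams.get_image('scene')['pixels'][150:290,200:380];b=cams.get_image('top')['pixels'][110:250,230:410]
c=np.hstack([cv2.resize(i,None,fx=2.2,fy=2.8,interpolation=2) for i in(a,b)]);cv2.imwrite('pics/c.png',c)
E
```

```text
(array([ 6.2, -0.3, -0.1]), array([-0.7, -0.1, -0.4])) [ 0.64898575 -0.08907898  0.15373808]
```

View pics/c.png

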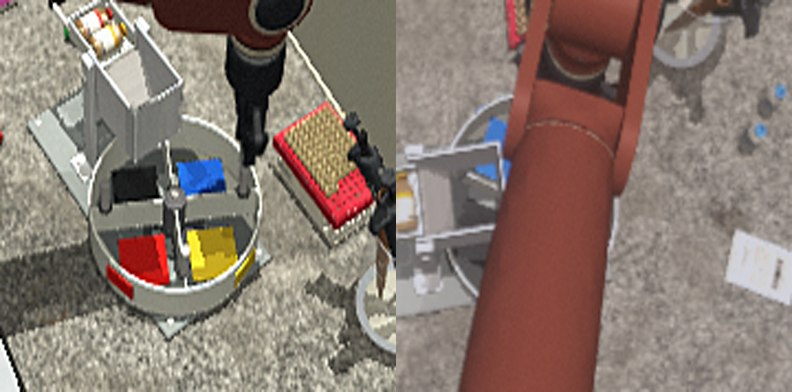

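The scene view shows the fingers at (253,155) just above the target post at (245,182). I'll go down gently and watch the force.

Emit:
step_arm:
  moves:
    - [[1,-0.3,-0.1],[0,0,0],0.42]
    - [[2,-0.3,-0.1],[0,0,0],0.42]
    - [[2.5,-0.3,-0.1],[0,0,0],0.42]
    - [[2.7,-0.3,-0.1],[0,0,0],0.42]
    - [[2.9,-0.3,-0.1],[0,0,0],0.42]
    - [[3.1,-0.3,-0.1],[0,0,0],0.42]
    - [[3.3,-0.3,-0.1],[0,0,0],0.42]
    - [[3.5,-0.3,-0.1],[0,0,0],0.42]
    - [[3.6,-0.3,-0.1],[0,0,0],0.42]
    - [[3.6,-0.3,-0.1],[0,0,0],0.42]

```text
t: 4.6
tool_pos: [0.6525, -0.0925, 0.1211]
tool_rot: [-0.926, 1.366, 0.928]
contact_force: [0.7, 0.8, 0.2]
opening: 0.0359
```

```bash
python3 - <<'E'
from h import *
print(goal([.651,-.0915,.092],69.5),ctrl.get_obs()['tool_pos'])
a=cams.get_image('scene')['pixels'][170:250,270:370]
cv2.imwrite('pics/d.png',cv2.resize(a,None,fx=5,fy=5,interpolation=2))
E
```

```text
(array([2.9, 0.2, 0. ]), array([-1.1, -0. , -0.1])) [ 0.65250458 -0.09245732  0.12109523]
```

View pics/d.png

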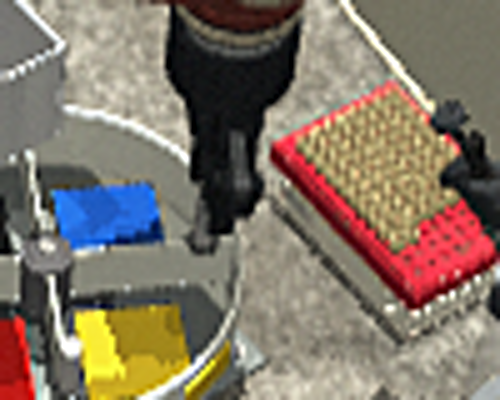

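```bash
python3 - <<'E'
from h import *
S=cams.get_image('scene');o=ctrl.get_obs();C=rot(o['tool_rot']);t=o['tool_pos']
f=lambda X:np.round((np.array(proj(S,X))-[270,170])*5)
print('tips',f(t+C@[.017,0,0]),'z+',f(t+C@[.017,0,.022]),'z-',f(t+C@[.017,0,-.022]),'edges',f(t+C@[.017,.011,-.022]),f(t+C@[.017,-.011,-.022]))
print('post est top/bottom',f([.651,-.0915,.109]),f([.651,-.0915,.067]))
print(onplane(S,(270+203/5,170+245/5),.067),onplane(S,(270+205/5,170+205/5),.109))
E
```

```text
tips [211. 204.] z+ [206. 177.] z- [217. 232.] edges [199. 233.] [235. 231.]
post est top/bottom [209. 199.] [204. 240.]
[ 0.64874699 -0.09458085  0.067     ] [ 0.64652199 -0.09431591  0.109     ]
```

Emit:
step_arm:
  moves:
    - [[0,0.3,0],[0,0,0],0.42]
    - [[0,0.6,0],[0,0,0],0.42]
    - [[0.4,0.6,0],[0,0,0],0.42]
    - [[0.8,0.6,0],[0,0,0],0.42]
    - [[1.2,0.6,0],[0,0,0],0.42]
    - [[1.6,0.6,0],[0,0,0],0.42]
    - [[2.0,0.6,0],[0,0,0],0.42]
    - [[2.4,0.6,0],[0,0,0],0.42]
    - [[2.8,0.6,0],[0,0,0],0.42]
    - [[2.8,0.6,0],[0,0,0],0.42]

```text
t: 5.53
tool_pos: [0.6464, -0.0901, 0.092]
tool_rot: [-0.925, 1.367, 0.929]
contact_force: [0.3, -0.1, -0.8]
opening: 0.0359
```

```bash
python3 - <<'E'
from h import *
o=ctrl.get_obs();print(o['tool_pos'],o['contact_force'])
a=cams.get_image('scene')['pixels'][170:250,270:370]
cv2.imwrite('pics/e.png',cv2.resize(a,None,fx=5,fy=5,interpolation=2))
E
```

```text
[ 0.6463528  -0.09010647  0.09195136] [ 0.30886647 -0.05122546 -0.80298012]
```

View pics/e.png

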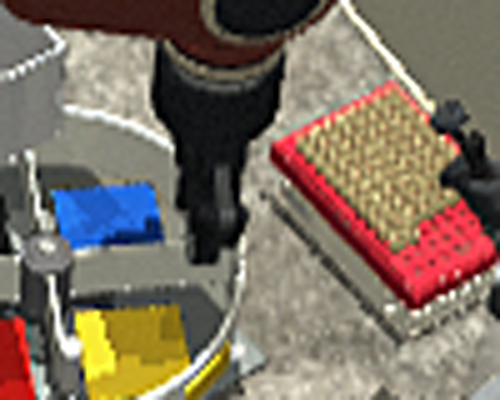

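Emit:
step_arm:
  moves:
    - [[0,0.04,-0.84],[5,0,0],0.42]
    - [[0,0.15,-1.67],[10,0,0],0.42]
    - [[0,0.33,-2.48],[15,0,0],0.42]
    - [[0,0.58,-3.28],[20,0,0],0.42]
    - [[0,0.9,-4.06],[25,0,0],0.42]
    - [[0,1.29,-4.8],[30,0,0],0.42]
    - [[0,1.74,-5.51],[35,0,0],0.42]
    - [[0,2.25,-6.17],[40,0,0],0.42]
    - [[0,2.81,-6.79],[45,0,0],0.42]
    - [[0,3.43,-7.35],[50,0,0],0.42]

```text
t: 6.42
tool_pos: [0.5879, -0.1463, 0.0932]
tool_rot: [-0.248, 1.558, 0.248]
contact_force: [1.8, -0.5, -0.5]
opening: 0.0359
```

```bash
cat >> h.py <<'E'
def polar(h=(.557,-.0565)):
    o=ctrl.get_obs();d=o['tool_pos'][:2]-np.array(h);z=rot(o['tool_rot'])[:,2]
    print('r',np.hypot(*d),'ang',np.degrees(np.arctan2(d[1],d[0])),'jaw',np.degrees(np.arctan2(z[1],z[0])),o['tool_pos'][2],o['contact_force'],o['opening'])
E
python3 -c "
from h import *
polar()"
```

```text
r 0.09494526713013758 ang -70.9982159106619 jaw 18.121436566145647 0.09315908848468187 [ 1.76529494 -0.46658249 -0.54003297] 0.03585923956740978
```

Emit:
step_arm:
  moves:
    - [[0,0.04,-0.84],[5,0,0],0.42]
    - [[0,0.15,-1.67],[10,0,0],0.42]
    - [[0,0.33,-2.48],[15,0,0],0.42]
    - [[0,0.58,-3.28],[20,0,0],0.42]
    - [[0,0.9,-4.06],[25,0,0],0.42]
    - [[0,1.29,-4.8],[30,0,0],0.42]
    - [[0,1.74,-5.51],[35,0,0],0.42]
    - [[0,2.25,-6.17],[40,0,0],0.42]
    - [[0,2.81,-6.79],[45,0,0],0.42]
    - [[0,3.43,-7.35],[50,0,0],0.42]

```text
t: 7.25
tool_pos: [0.5076, -0.137, 0.0939]
tool_rot: [0.439, 1.525, -0.44]
contact_force: [0.3, -0.7, -0.5]
opening: 0.0359
```

Emit:
step_arm:
  moves:
    - [[0,0.04,-0.84],[5,0,0],0.42]
    - [[0,0.04,-0.84],[5,0,0],0.3]
    - [[0,0.04,-0.84],[5,0,0],0.2]
    - [[0,0.04,-0.84],[5,0,0],0.15]
    - [[0,0.04,-0.84],[5,0,0],0.1]
    - [[0,0.04,-0.84],[5,0,0],0.1]
    - [[0,0.04,-0.84],[5,0,0],0.1]
    - [[0,0.04,-0.84],[5,0,0],0.1]
    - [[0,0.04,-0.84],[5,0,0],0.1]
    - [[0,0.04,-0.84],[5,0,0],0.1]
  grip_force: 20

```text
t: 8.08
tool_pos: [0.5012, -0.1325, 0.0945]
tool_rot: [0.506, 1.508, -0.508]
contact_force: [-0.4, -0.8, 5.2]
opening: 0.0132
```

```bash
python3 - <<'E'
from h import *
polar()
S=cams.get_image('scene')['pixels'][140:300,190:360];T=cams.get_image('top')['pixels'][110:270,180:350]
cv2.imwrite('pics/f.png',np.hstack([cv2.resize(i,(400,400*160//170),interpolation=2) for i in (S,T)]))
E
```

```text
r 0.09426744800119433 ang -126.27050765675274 jaw -37.134436610705535 0.09449877983975326 [-0.38900411 -0.82380937  5.21435037] 0.01317819378973873
```

View pics/f.png

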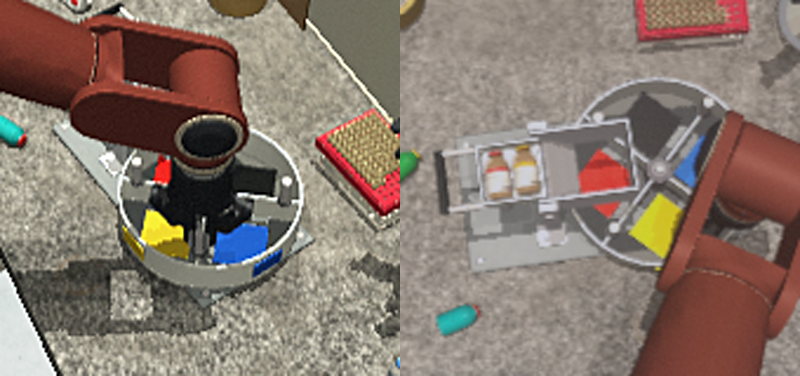

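Emit:
step_arm:
  moves:
    - [[0,0,0],[0,0,0],0.3]
    - [[0,0,0],[0,0,0],0.4]
    - [[0,0,0],[0,0,0],0.4]
    - [[0,0,0],[0,0,0],0.4]
    - [[-2,0,0],[0,0,0],0.4]
    - [[-5,0,0],[0,0,0],0.4]
    - [[-9,0,0],[0,0,0],0.4]
    - [[-13,0,0],[0,0,0],0.4]
    - [[-17,0,0],[0,0,0],0.4]
    - [[-20,0,0],[0,0,0],0.4]

```text
t: 9.02
tool_pos: [0.5013, -0.1322, 0.2982]
tool_rot: [0.506, 1.505, -0.508]
contact_force: [1.9, 0.9, -0.4]
opening: 0.0341
```

```bash
python3 -c "
from h import *
print(goal([.40,.203,.29],98.6),goal([.516,.203,.29],98.6),ctrl.get_obs()['q'],ctrl.get_obs()['tool_pos'])"
```

```text
(array([  0.7,  20.6, -28.3]), array([-135.7,    0.2,    0.4])) (array([  0.7,  27.6, -19.1]), array([-135.7,    0.2,    0.4])) [-4.00850691e-01 -2.34184484e-01  1.79908160e+00 -1.14565759e-03
  1.57067391e+00  2.47151115e-01] [ 0.50125134 -0.13216683  0.29816545]
```

```bash
python3 -c "
from h import *
print(goal([.516,.203,.29],-81.4))"
```

```text
(array([  0.7,  27.6, -19.1]), array([44.3,  0.3, -0.2]))
```

Emit:
step_arm:
  moves:
    - [[0,27.6,-19.1],[44.3,0,0],0.4]
    - [[0,27.6,-19.1],[44.3,0,0],0.4]
    - [[0,27.6,-19.1],[44.3,0,0],0.4]
    - [[0,27.6,-19.1],[44.3,0,0],0.4]
    - [[0,27.6,-19.1],[44.3,0,0],0.4]
    - [[0,27.6,-19.1],[44.3,0,0],0.4]
    - [[0,27.6,-19.1],[44.3,0,0],0.4]
    - [[0,27.6,-19.1],[44.3,0,0],0.4]
    - [[0,27.6,-19.1],[44.3,0,0],0.4]
    - [[0,27.6,-19.1],[44.3,0,0],0.4]

```text
t: 9.85
tool_pos: [0.5147, 0.208, 0.2965]
tool_rot: [1.095, 1.275, -1.092]
contact_force: [-0.1, -0.2, -0.2]
opening: 0.034
```

```bash
python3 - <<'E'
from h import *
print(goal([.516,.203,.184],-81.4))
S=cams.get_image('scene')['pixels'][100:280,190:340];T=cams.get_image('top')['pixels'][110:260,180:350]
cv2.imwrite('pics/g.png',cv2.resize(T,None,fx=4,fy=4,interpolation=2))
cv2.imwrite('pics/g2.png',cv2.resize(S,None,fx=3.3,fy=3.3,interpolation=2))
E
```

```text
(array([11.2,  0. ,  0.5]), array([ 0.3,  0.1, -0.2]))
```

View pics/g.png

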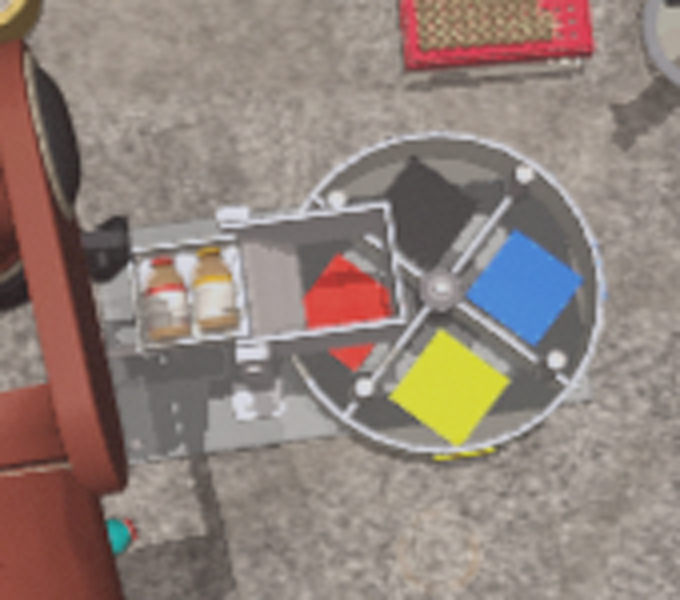

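View pics/g2.png

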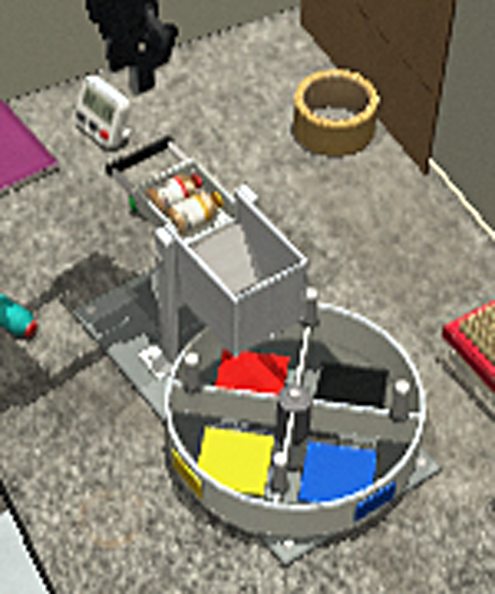

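```bash
python3 - <<'E'
from h import *
T=cams.get_image('top');S=cams.get_image('scene')
A=lambda x,y,z:onplane(T,(180+(x+.5)/4-.5,110+(y+.5)/4-.5),z)[:2]
B=lambda x,y,z:onplane(S,(190+(x+.5)/3.3-.5,100+(y+.5)/3.3-.5),z)[:2]
for P in ([A(*q,.109) for q in((364,384),(338,199),(525,173),(558,357))],[B(*q,.109) for q in((192,358),(313,292),(402,385),(281,457))]):
    P=np.array(P); h=P.mean(0); print('posts',np.round(P,4).tolist(),'hub',h)
    a=[np.degrees(np.arctan2(*(p-h)[::-1]))%360 for p in P]; print(a, [ (x-y)%360 for x,y in zip(a,(143.5,53.5,323.5,233.5))])
for n,f,u,v in(('upr',A,(232,213),(252,352)),('panback',A,(133,252),(143,350)),('uprS',B,(245,192),(165,237)),('chutefront',B,(306,262),(237,296)),('chutefrontT',A,(388,204),(405,322))):
    p,q=f(*u,.2),f(*v,.2); d=p-q; print(n,np.degrees(np.arctan2(d[1],d[0]))+90,(p+q)/2,np.hypot(*d), 'dir from hub',np.degrees(np.arctan2(*((p+q)/2-h)[::-1])))
E
```

```text
posts [[0.4791, 0.0024], [0.6168, 0.023], [0.6387, -0.1157], [0.501, -0.1387]] hub [ 0.55888936 -0.05723928]
[np.float64(143.19999428290336), np.float64(54.19278337915192), np.float64(323.77260895134066), np.float64(234.5970909084765)] [np.float64(359.6999942829034), np.float64(0.6927833791519191), np.float64(0.27260895134065777), np.float64(1.0970909084765026)]
posts [[0.4756, 0.0033], [0.6174, 0.0252], [0.6373, -0.113], [0.4985, -0.1353]] hub [ 0.55722379 -0.05494987]
[np.float64(144.48394311334786), np.float64(53.08227133405251), np.float64(324.07170814870994), np.float64(233.8518340316714)] [np.float64(0.9839431133478627), np.float64(359.5822713340525), np.float64(0.5717081487099449), np.float64(0.3518340316713875)]
upr 99.31753238698917 [0.53581565 0.08786691] 0.09582933185654534 dir from hub 98.52512309350851
panback 97.62906256836729 [0.52202685 0.1570882 ] 0.06702200883343115 dir from hub 99.42478965457988
uprS 101.62147204182821 [0.53223893 0.08812286] 0.09511100582746254 dir from hub 99.90570005607367
chutefront 96.58992725252081 [ 0.55098286 -0.01218053] 0.075669551408126 dir from hub 98.30203809624872
chutefrontT 98.3994948368091 [ 0.55057358 -0.01560784] 0.08152036600590327 dir from hub 99.5943406699723
```

Red sits within about 1° of the outward direction (99.0° against roughly 98.9°), so the carousel is done. Next I'll descend on the handle.

Emit:
step_arm:
  moves:
    - [[2,0.2,0.4],[0,0,0],0.42]
    - [[5,0.2,0.4],[0,0,0],0.42]
    - [[7.5,0.2,0.4],[0,0,0],0.42]
    - [[8.5,0.2,0.4],[0,0,0],0.42]
    - [[9.2,0.2,0.4],[0,0,0],0.42]
    - [[9.8,0.2,0.4],[0,0,0],0.42]
    - [[10.4,0.2,0.4],[0,0,0],0.42]
    - [[11,0.2,0.4],[0,0,0],0.42]
    - [[11.5,0.2,0.4],[0,0,0],0.42]
    - [[11.5,0.2,0.4],[0,0,0],0.42]

```text
t: 10.88
tool_pos: [0.5183, 0.1984, 0.1811]
tool_rot: [1.097, 1.27, -1.098]
contact_force: [-0.4, -0.6, -0.4]
opening: 0.036
```

```bash
python3 - <<'E'
from h import *
print(goal([.517,.204,.180],-81.1), ctrl.get_obs()['contact_force'])
S=cams.get_image('scene')['pixels'][90:210,180:300]
cv2.imwrite('pics/i.png',cv2.resize(S,None,fx=4,fy=4,interpolation=2))
E
```

```text
(array([ 0.1, -0. , -0.6]), array([-0.4,  0.3, -0.2])) [-0.40149606 -0.57430251 -0.39563149]
```

View pics/i.png

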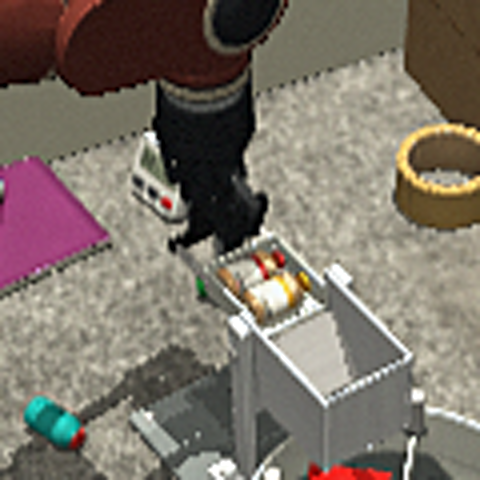

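The fingers are around the bar and there is no contact force. I'll recentre by 5 mm and close.

Emit:
step_arm:
  moves:
    - [[0.1,0,-0.5],[0,0,0],0.42]
    - [[0.1,0,-0.5],[0,0,0],0.42]
    - [[0.1,0,-0.5],[0,0,0],0.3]
    - [[0.1,0,-0.5],[0,0,0],0.25]
    - [[0.1,0,-0.5],[0,0,0],0.2]
    - [[0.1,0,-0.5],[0,0,0],0.15]
    - [[0.1,0,-0.5],[0,0,0],0.05]
    - [[0.1,0,-0.5],[0,0,0],0.05]
    - [[0.1,0,-0.5],[0,0,0],0.05]
    - [[0.1,0,-0.5],[0,0,0],0.05]
  grip_force: 20

```text
t: 11.77
tool_pos: [0.5176, 0.205, 0.1808]
tool_rot: [1.1, 1.273, -1.096]
contact_force: [-0.4, 6.1, 0.6]
opening: 0.011
```

Emit:
step_arm:
  moves:
    - [[-0.58,0,0.08],[0,0,0],0.05]
    - [[-1.17,0,0.18],[0,0,0],0.05]
    - [[-1.75,0,0.31],[0,0,0],0.05]
    - [[-2.32,0,0.47],[0,0,0],0.05]
    - [[-2.88,0,0.66],[0,0,0],0.05]
    - [[-3.43,0,0.88],[0,0,0],0.05]
    - [[-3.97,0,1.13],[0,0,0],0.05]
    - [[-4.5,0,1.4],[0,0,0],0.05]
    - [[-5.01,0,1.7],[0,0,0],0.05]
    - [[-5.51,0,2.02],[0,0,0],0.05]

```text
t: 12.6
tool_pos: [0.5205, 0.1858, 0.2375]
tool_rot: [1.102, 1.274, -1.093]
contact_force: [-0.2, 6.2, 1.8]
opening: 0.0113
```

```bash
cat >> h.py <<'E'
def pan():
    o=ctrl.get_obs();a=np.radians(98.9);d=o['tool_pos']-np.array([.5176,.205,.1808])
    out=.118+d[0]*np.cos(a)+d[1]*np.sin(a);up=.012+d[2];lat=d[0]*np.sin(a)-d[1]*np.cos(a)
    print('phi',np.arctan2(up,out)-.101,'r',np.hypot(up,out),'lat',lat,'in,up cm',11.8-out*100,up*100-1.2,o['contact_force'],o['opening'],np.round(rot(o['tool_rot']),3).tolist())
E
python3 -c "
from h import *
pan()"
```

```text
phi 0.5072738337256386 r 0.12015044642158522 lat -9.676705810723971e-05 in,up cm 1.9400259015992916 5.666018390008093 [-0.20799982  6.15542388  1.80241052] 0.011340366486312727 [[0.005, 0.989, 0.149], [0.002, 0.149, -0.989], [-1.0, 0.005, -0.002]]
```

Emit:
step_arm:
  moves:
    - [[-0.41,0,0.5],[0,0,0],0.05]
    - [[-0.96,0,0.95],[0,0,0],0.05]
    - [[-1.48,0,1.44],[0,0,0],0.05]
    - [[-1.97,0,1.95],[0,0,0],0.05]
    - [[-2.43,0,2.5],[0,0,0],0.05]
    - [[-2.85,0,3.07],[0,0,0],0.05]
    - [[-3.24,0,3.66],[0,0,0],0.05]
    - [[-3.6,0,4.28],[0,0,0],0.05]
    - [[-3.91,0,4.92],[0,0,0],0.05]
    - [[-4.19,0,5.57],[0,0,0],0.05]

```text
t: 13.43
tool_pos: [0.529, 0.1307, 0.282]
tool_rot: [1.104, 1.273, -1.091]
contact_force: [-0.9, 3.0, 4.1]
opening: 0.0112
```

```bash
python3 -c "
from h import *
pan()"
```

```text
phi 1.1078908175227284 r 0.12099772593358966 lat -0.00022907117201048828 in,up cm 7.515991386947207 10.115996068145758 [-0.8816876   2.95111696  4.09875421] 0.011225212724564816 [[0.008, 0.989, 0.15], [0.004, 0.15, -0.989], [-1.0, 0.008, -0.002]]
```

Emit:
step_arm:
  moves:
    - [[0,0,0],[0,0,0],0.05]
    - [[0,0,0],[0,0,0],0.05]
    - [[0,0,0],[0,0,0],0.05]
    - [[0,0,0],[0,0,0],0.05]
    - [[0,0,0],[0,0,0],0.05]
    - [[0,0,0],[0,0,0],0.05]
    - [[0,0,0],[0,0,0],0.05]
    - [[0,0,0],[0,0,0],0.05]
    - [[0,0,0],[0,0,0],0.05]
    - [[0,0,0],[0,0,0],0.05]

```text
t: 14.27
tool_pos: [0.529, 0.1308, 0.282]
tool_rot: [1.104, 1.273, -1.09]
contact_force: [0.2, -0.1, 1.7]
opening: 0.011
```

```bash
python3 - <<'E'
from h import *
pan()
S=cams.get_image('scene')['pixels'][80:270,170:340];T=cams.get_image('top')['pixels'][110:260,180:350]
cv2.imwrite('pics/j.png',np.hstack([cv2.resize(i,(400,400),interpolation=2) for i in (S,T)]))
E
```

```text
phi 1.1072746914688874 r 0.12111444431392875 lat -0.00020889269488189553 in,up cm 7.50488090039509 10.124267664397843 [ 0.19239481 -0.10727967  1.72627694] 0.011002349642098728 [[0.008, 0.989, 0.15], [0.004, 0.15, -0.989], [-1.0, 0.008, -0.003]]
```

View pics/j.png

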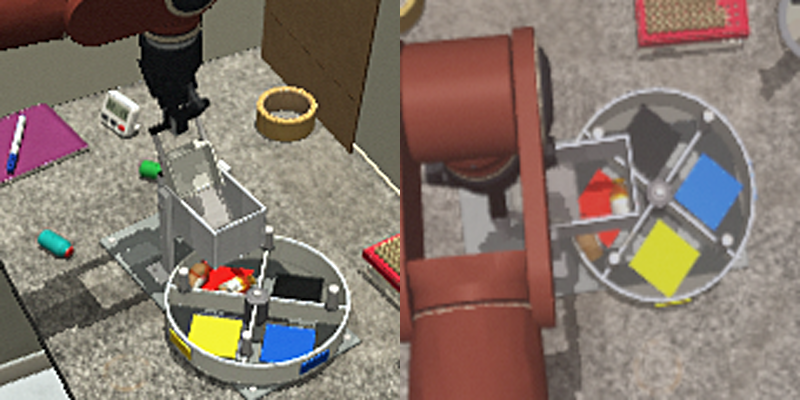

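Both bottles lie in the red compartment: white/brown shapes at (200,270) and (250,280) in the scene half, and at (590,245) and (620,200) in the top half. The pan is empty, so I'll lower it along the same arc.

Emit:
step_arm:
  moves:
    - [[0.5,0,-1.07],[0,0,0],0.05]
    - [[1.1,0,-2.1],[0,0,0],0.05]
    - [[1.8,0,-3.06],[0,0,0],0.05]
    - [[2.6,0,-3.96],[0,0,0],0.05]
    - [[3.5,0,-4.76],[0,0,0],0.05]
    - [[4.45,0,-5.48],[0,0,0],0.05]
    - [[5.5,0,-6.1],[0,0,0],0.05]
    - [[6.6,0,-6.62],[0,0,0],0.05]
    - [[7.75,0,-7.03],[0,0,0],0.05]
    - [[8.3,0,-7.2],[0,0,0],0.05]

```text
t: 15.2
tool_pos: [0.5182, 0.2028, 0.1967]
tool_rot: [1.103, 1.275, -1.091]
contact_force: [-0.6, -1.2, 1.8]
opening: 0.0112
```

```bash
python3 -c "
from h import *
pan()"
```

```text
phi 0.13559088378201517 r 0.11909479918392234 lat 0.000270863411032079 in,up cm 0.22228621891988176 1.591461181885817 [-0.55197086 -1.20159025  1.76572353] 0.011217604154535701 [[0.006, 0.989, 0.15], [0.004, 0.15, -0.989], [-1.0, 0.007, -0.003]]
```

Emit:
step_arm:
  moves:
    - [[0.4,0,-0.1],[0,0,0],0.05]
    - [[0.8,0,-0.15],[0,0,0],0.05]
    - [[1.2,0,-0.2],[0,0,0],0.05]
    - [[1.5,0,-0.22],[0,0,0],0.05]
    - [[1.5,0,-0.22],[0,0,0],0.05]
    - [[1.5,0,-0.22],[0,0,0],0.2]
    - [[1.5,0,-0.22],[0,0,0],0.3]
    - [[1.5,0,-0.22],[0,0,0],0.42]
    - [[1.5,0,-0.22],[0,0,0],0.42]
    - [[1.5,0,-0.22],[0,0,0],0.42]

```text
t: 16.03
tool_pos: [0.518, 0.2051, 0.1817]
tool_rot: [1.103, 1.274, -1.091]
contact_force: [0.3, 0.2, 1.1]
opening: 0.036
```

Emit:
step_arm:
  moves:
    - [[0,0,0],[0,0,0],0.42]
    - [[0,0,0],[0,0,0],0.42]
    - [[0,0,0],[0,0,0],0.42]
    - [[-1,0,0],[0,0,0],0.42]
    - [[-2,0,0],[0,0,0],0.42]
    - [[-3.5,0,0],[0,0,0],0.42]
    - [[-6,0,0],[0,0,0],0.42]
    - [[-9,0,0],[0,0,0],0.42]
    - [[-13,0,0],[0,0,0],0.42]
    - [[-16,0,0],[0,0,0],0.42]

```text
t: 16.87
tool_pos: [0.5173, 0.2045, 0.3463]
tool_rot: [1.105, 1.272, -1.088]
contact_force: [0.5, -0.6, 0.7]
opening: 0.036
```

Emit:
step_arm:
  moves:
    - [[0,-3,0],[0,0,0],0.42]
    - [[0,-6,0],[0,0,0],0.42]
    - [[0,-10,0],[0,0,0],0.42]
    - [[0,-12,0],[0,0,0],0.42]
    - [[0,-12,0],[0,0,0],0.42]
    - [[0,-12,0],[0,0,0],0.42]
    - [[0,-12,0],[0,0,0],0.42]
    - [[0,-12,0],[0,0,0],0.42]
    - [[0,-12,0],[0,0,0],0.42]
    - [[0,-12,0],[0,0,0],0.42]

```text
t: 17.7
tool_pos: [0.3992, 0.1865, 0.3448]
tool_rot: [1.105, 1.272, -1.089]
contact_force: [0.2, 1.1, -0.7]
opening: 0.0355
```

```bash
python3 - <<'E'
from h import *
S=cams.get_image('scene')['pixels'][80:270,170:340];T=cams.get_image('top')['pixels'][110:260,180:350]
cv2.imwrite('pics/k.png',np.hstack([cv2.resize(i,(400,400),interpolation=2) for i in (S,T)]))
E
```

```text
(no output)
```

View pics/k.png

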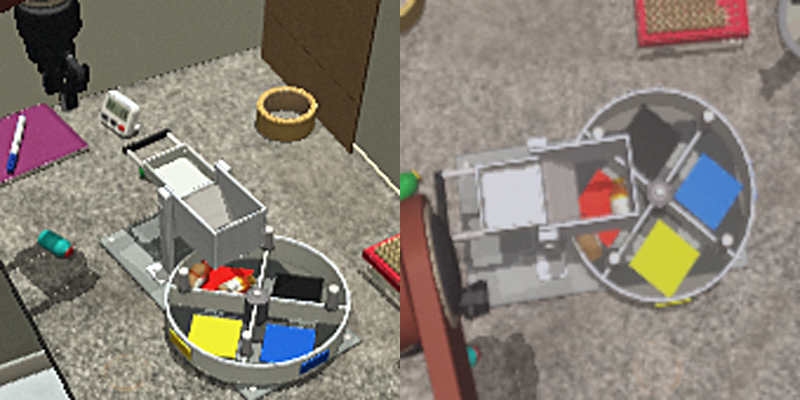

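The pan is down, level and empty. Both bottles are in red and the posts have not moved.

```bash
python3 -c "
from h import *
print(ctrl.finish_job())"
```

```text
the job is handed in; nothing more can be done
None
```

The job is done and handed in at about 18 s of the 72 s allowed. I turned the carousel about 106° clockwise by one post, then lifted the pan handle to about 1.1 rad. Both bottles rolled into the red compartment, and I lowered the pan onto its rest and backed the arm clear.

**Last checks**
- **Bottles and pan:** the last picture shows both bottles in the red compartment and the pan empty and level.
- **Carousel angle:** before tipping, red measured about 99.0° against an outward direction of about 98.9°. The individual estimates of that direction scattered from 96.6° to 101.6°, so I would trust the alignment to about 1–2°. By eye, the posts had not moved in the pictures after tipping.
- **Forces:** the readings at the end of each move stayed under about 7 N.
- **Timer:** it stands where it was in the last picture.
- **Pouch:** I never identified it, and I saw no sign that the arm came near it.

**Disagreements:** the trained networks' points were up to about 4 px off. I therefore used positions measured by hand in the pictures, with the networks as a cross-check. One close-up also had the gripper about 6 mm too far out at the post, which I corrected before going down.

I viewed 11 pictures, one over the budget of 10.

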